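# Change the bayonet filters of a bench fume extractor

### The job

Change the fume extractor's filters. Unlock every old cartridge that is in a socket now (push down, turn counterclockwise a quarter turn, lift out) and put it in the black bin in front; then fit every fresh cartridge, from the hook stands and from the bench, one to a socket: lugs through the gaps, push down against the spring, turn clockwise a quarter turn to the stop and let it rise, locked in its notches. When all that is done, swing the extractor's toggle lever fully over, away from the side it leans to; and do not push the multimeter or the mug out of their places.

Things in the scene. Friction and masses are not known exactly. Their poses are not given: they have to be found in the camera images.
- cart1_mid (a point): centre of fresh cartridge 1 (may be absent), 70 mm above its underside: white can 64 mm in diameter, 85 mm tall, with a grey loop handle on top, 140 mm in all, 0.25 kg. z up; y along the width of handle and lugs. A half turn about z makes no difference. Hangs on stand 1 at the start. Sizes of handle and lugs: see cart1, cart2
- cart2_mid (a point): centre of fresh cartridge 2 (may be absent), identical to cartridge 1, same axes; hangs on stand 2 at the start
- cart3_mid (a point): centre of fresh cartridge 3 (always present), identical, same axes; stands upright on the bench at the start, its y axis in any direction
- cart1: cartridge 1, origin at the centre of its underside. All cartridges: the handle is a flat inverted U in the y-z plane, 50 mm wide outside (y), 12 mm thick (x); two uprights 8 mm wide; top bar 10 mm high, its underside 130 mm above the can's underside; opening 34 mm wide, 45 mm high. Pinch it from above across the 50 mm, on the uprights
- cart2: cartridge 2, origin at the centre of its underside. All cartridges: two lugs stick out in +y and -y near the foot, to 43 mm from the axis, 14 mm wide (x), 8 to 16 mm above the underside; the foot's edge is chamfered from radius 28 to 32 mm over 6 mm
- cart3: cartridge 3, origin at the centre of its underside
- spent1_mid (a point): centre of old cartridge 1 (may be absent), identical in shape and axes to the fresh ones; locked in socket 1 at the start
- spent2_mid (a point): centre of old cartridge 2 (may be absent), identical; locked in socket 2 at the start. To unlock one: push it down to a centre height of 76 to 77 mm above the socket's origin, turn it 80 deg counterclockwise (from above) and lift it out
- spent1: old cartridge 1, origin at the centre of its underside
- spent2: old cartridge 2, origin at the centre of its underside
- bin: fixed black open bin for the old cartridges, 130 x 220 mm outside (x, y), 50 mm tall, walls and floor 5 mm thick; origin at the centre of its underside, on the bench in front of the extractor; two cartridges fit side by side along y, standing or lying
- socket1: bayonet socket in the extractor's top: round metal collar, 115 mm outside, bore 69 mm, top 40 mm above the origin; origin on its axis at its floor, 50 mm above the bench; axes parallel to unit. Two opposite gaps let the lugs pass when the cartridge's y axis is 80 deg counterclockwise (from above) of the socket's y axis (or a half turn from that), within 5 deg
- socket2: second socket, identical, 115 mm from the first along the unit's -y. In all: a cartridge just put in rests on the spring plate, its centre about 98 mm above the origin, lugs still in the gaps, unable to turn. Pushed down to a centre height of 76 to 77 mm (plate bottoms at 75.5) the lugs are under the collar and it turns 80 deg clockwise seen from above; a stop ends the turn at about 85 deg
- socket3: third socket, identical, 115 mm from the second along the unit's -y. In all: once turned, the cartridge's y axis lies along the socket's y axis; let go, the spring lifts it about 10 mm until the lugs sit up in their notches: centre 87 mm above the origin, locked
- socket1_plate (a joint): travel of socket 1's spring plate (m): 0 up (empty), 0.011 with a cartridge locked, 0.0225 fully down; the spring pushes up with 4 N at 0 and 13 N fully down; the other sockets are the same
- stand1_peg (a point): fixed hook stand 1: end of its level peg, on its upper face, 190 mm above the bench. x points from here back along the peg to the post. Peg 14 mm wide, 8 mm thick, its last 8 mm upturned to 14 mm above the upper face; post starts 88 mm behind this point, 196 mm tall
- stand2_peg (a point): the same point of stand 2, identical. In both: a hung cartridge's top bar lies on the peg about 33 mm behind this point, its y axis across the peg. To take it off, lift it 18 to 32 mm, then draw it at least 80 mm along this frame's -x; then it is clear of the peg
- switch (a joint): angle of the extractor's toggle lever (rad): 0 leaning to the unit's -x side (off), 1.0 fully over to its +x side (on); stays where it is left, under 1 N at the ball
- switch_tip (a point): centre of the lever's black ball, 26 mm in diameter; axes turn with the lever. The pivot is level, along the unit's y, 72 mm above the bench at unit x = 0, y = -220 mm; the ball's centre is 80 mm from it. At 0 the ball leans 0.5 rad to -x, at 1.0 as far to +x
- unit: the fume extractor, fixed white housing; origin on the bench below the middle socket; x from its socket side to its grille side, z up. Socket part: 120 mm deep (x -60 to 60 mm), 50 mm tall, y -250 to 170 mm; behind it the grille housing, 140 mm deep, 75 mm tall
- multimeter: black multimeter lying flat, 140 x 75 x 34 mm (knob to 43 mm), origin at the centre of its underside, x along its length; not to be moved
- mug: white mug, 80 mm diameter, 92 mm tall, origin at the centre of its underside; not to be moved
Mind the look-alikes: they are no part of the job. Leave any blue look-alike of the spent1 alone. Leave any blue look-alike of the cart3 alone.

How it is judged (in metres and radians):
On the way, in this order (a step that is already met when the one before it is completed fails the run):
1. every old cartridge is in the bin and every fresh one locked in a socket while the lever is still off (((horizontal distance between cart1_mid and socket1 below 0.007 m and z of cart1_mid in the frame of socket1 between 0.0835 and 0.0905 m and angle between the y axis of cart1_mid and the y axis of socket1, either way round below 0.2 rad and angle between cart1_mid's own z axis and vertical below 0.1 rad) or (horizontal distance between cart1_mid and socket2 below 0.007 m and z of cart1_mid in the frame of socket2 between 0.0835 and 0.0905 m and angle between the y axis of cart1_mid and the y axis of socket2, either way round below 0.2 rad and angle between cart1_mid's own z axis and vertical below 0.1 rad) or (horizontal distance between cart1_mid and socket3 below 0.007 m and z of cart1_mid in the frame of socket3 between 0.0835 and 0.0905 m and angle between the y axis of cart1_mid and the y axis of socket3, either way round below 0.2 rad and angle between cart1_mid's own z axis and vertical below 0.1 rad)) and ((horizontal distance between cart2_mid and socket1 below 0.007 m and z of cart2_mid in the frame of socket1 between 0.0835 and 0.0905 m and angle between the y axis of cart2_mid and the y axis of socket1, either way round below 0.2 rad and angle between cart2_mid's own z axis and vertical below 0.1 rad) or (horizontal distance between cart2_mid and socket2 below 0.007 m and z of cart2_mid in the frame of socket2 between 0.0835 and 0.0905 m and angle between the y axis of cart2_mid and the y axis of socket2, either way round below 0.2 rad and angle between cart2_mid's own z axis and vertical below 0.1 rad) or (horizontal distance between cart2_mid and socket3 below 0.007 m and z of cart2_mid in the frame of socket3 between 0.0835 and 0.0905 m and angle between the y axis of cart2_mid and the y axis of socket3, either way round below 0.2 rad and angle between cart2_mid's own z axis and vertical below 0.1 rad)) and ((horizontal distance between cart3_mid and socket1 below 0.007 m and z of cart3_mid in the frame of socket1 between 0.0835 and 0.0905 m and angle between the y axis of cart3_mid and the y axis of socket1, either way round below 0.2 rad and angle between cart3_mid's own z axis and vertical below 0.1 rad) or (horizontal distance between cart3_mid and socket2 below 0.007 m and z of cart3_mid in the frame of socket2 between 0.0835 and 0.0905 m and angle between the y axis of cart3_mid and the y axis of socket2, either way round below 0.2 rad and angle between cart3_mid's own z axis and vertical below 0.1 rad) or (horizontal distance between cart3_mid and socket3 below 0.007 m and z of cart3_mid in the frame of socket3 between 0.0835 and 0.0905 m and angle between the y axis of cart3_mid and the y axis of socket3, either way round below 0.2 rad and angle between cart3_mid's own z axis and vertical below 0.1 rad)) and x of spent1_mid in the frame of bin between -0.06 and 0.06 m and y of spent1_mid in the frame of bin between -0.105 and 0.105 m and z of spent1_mid in the frame of bin between 0 and 0.095 m and x of spent2_mid in the frame of bin between -0.06 and 0.06 m and y of spent2_mid in the frame of bin between -0.105 and 0.105 m and z of spent2_mid in the frame of bin between 0 and 0.095 m and value of joint switch below 0.5 rad), for 0.3 s.
2. the lever is over (value of joint switch above 0.85 rad), for 0.2 s.
At the end, for the whole second after the job is handed in: Old cartridges inside the bin (centre within 60 mm in x, 105 mm in y, under 95 mm high); fresh ones locked: axis within 7 mm and y axis within 0.2 rad of the socket's, centre 83.5 to 90.5 mm above its origin; all at rest, lever past 0.85 rad (((horizontal distance between cart1_mid and socket1 below 0.007 m and z of cart1_mid in the frame of socket1 between 0.0835 and 0.0905 m and angle between the y axis of cart1_mid and the y axis of socket1, either way round below 0.2 rad and angle between cart1_mid's own z axis and vertical below 0.1 rad) or (horizontal distance between cart1_mid and socket2 below 0.007 m and z of cart1_mid in the frame of socket2 between 0.0835 and 0.0905 m and angle between the y axis of cart1_mid and the y axis of socket2, either way round below 0.2 rad and angle between cart1_mid's own z axis and vertical below 0.1 rad) or (horizontal distance between cart1_mid and socket3 below 0.007 m and z of cart1_mid in the frame of socket3 between 0.0835 and 0.0905 m and angle between the y axis of cart1_mid and the y axis of socket3, either way round below 0.2 rad and angle between cart1_mid's own z axis and vertical below 0.1 rad)) and ((horizontal distance between cart2_mid and socket1 below 0.007 m and z of cart2_mid in the frame of socket1 between 0.0835 and 0.0905 m and angle between the y axis of cart2_mid and the y axis of socket1, either way round below 0.2 rad and angle between cart2_mid's own z axis and vertical below 0.1 rad) or (horizontal distance between cart2_mid and socket2 below 0.007 m and z of cart2_mid in the frame of socket2 between 0.0835 and 0.0905 m and angle between the y axis of cart2_mid and the y axis of socket2, either way round below 0.2 rad and angle between cart2_mid's own z axis and vertical below 0.1 rad) or (horizontal distance between cart2_mid and socket3 below 0.007 m and z of cart2_mid in the frame of socket3 between 0.0835 and 0.0905 m and angle between the y axis of cart2_mid and the y axis of socket3, either way round below 0.2 rad and angle between cart2_mid's own z axis and vertical below 0.1 rad)) and ((horizontal distance between cart3_mid and socket1 below 0.007 m and z of cart3_mid in the frame of socket1 between 0.0835 and 0.0905 m and angle between the y axis of cart3_mid and the y axis of socket1, either way round below 0.2 rad and angle between cart3_mid's own z axis and vertical below 0.1 rad) or (horizontal distance between cart3_mid and socket2 below 0.007 m and z of cart3_mid in the frame of socket2 between 0.0835 and 0.0905 m and angle between the y axis of cart3_mid and the y axis of socket2, either way round below 0.2 rad and angle between cart3_mid's own z axis and vertical below 0.1 rad) or (horizontal distance between cart3_mid and socket3 below 0.007 m and z of cart3_mid in the frame of socket3 between 0.0835 and 0.0905 m and angle between the y axis of cart3_mid and the y axis of socket3, either way round below 0.2 rad and angle between cart3_mid's own z axis and vertical below 0.1 rad)) and x of spent1_mid in the frame of bin between -0.06 and 0.06 m and y of spent1_mid in the frame of bin between -0.105 and 0.105 m and z of spent1_mid in the frame of bin between 0 and 0.095 m and x of spent2_mid in the frame of bin between -0.06 and 0.06 m and y of spent2_mid in the frame of bin between -0.105 and 0.105 m and z of spent2_mid in the frame of bin between 0 and 0.095 m and value of joint switch above 0.85 rad and linear speed of each of cart1, cart2, cart3, spent1, spent2 below 0.02 m/s); the robot touches nothing.
It fails at once if the multimeter is pushed more than 40 mm from its place (distance of multimeter from where it was at the start of the episode above 0.04 m).
It fails at once if the mug is pushed more than 40 mm from its place (distance of mug from where it was at the start of the episode above 0.04 m).
Of spent1, spent2 only 1 to 2 are there at a start; the rules pass over those that are not, and their reading is None.
Of cart1, cart2 only 1 to 2 are there at a start; the rules pass over those that are not, and their reading is None.
At some moment in a run one of cart3 may be knocked a few centimetres aside while the robot is not near it.
It also fails if it takes over 210 s, if anything falls off the work surface, if the arm or the gripper's body presses on something with over 40 N, if the wrist force passes 120 N, or if a joint passes its speed limit or range.

### The arm

A 6-joint arm with a two-finger parallel gripper is mounted at the origin on the work surface. World frame = base frame: x ahead of the robot, y to its left, z up, the work surface at z = 0. Lengths are in mm, angles in rad, forces in N, time in s.
With the tool pointing down it reaches from about 300 to 775 mm from the base axis. Payload 14.6 kg.
Tool frame: the origin (TCP) lies on the centre line of the jaws, within the pads' length; the fingertips stand 19 mm ahead of it and the grasp point (between the pads) is the TCP (bot.tip_reach is the distance from the TCP to the fingertips, in mm); y points along the fingers, x is the direction in which the jaws open and shut, and the axes are right-handed (so a half turn about y gives the same grasp; the last joint's range is limited). The gripper opens to 85 mm and grips with 20 to 120 N. Pads are 22 mm wide; open, the fingers measure 114 mm over their backs; the gripper's body (76 mm by 85 mm) begins 54 mm behind the grasp point. The pads swing forward as they close: fully open they stand 13 mm farther back than shut.
Start: joints at [-1.383, 0.3, 1.521, -0, 1.321, -0.067], TCP at [138.622, -532.234, 250.281] pointing down, gripper open.
Joint ranges: [-3.03, 3.03], [-0.79, 2.21], [0.23, 2.52], [-1.04, 4.18], [0, 3.07], [-2.55, 2.55]. Speed limits (rad/s): [2.22, 2.22, 2.57, 3.14, 3.14, 3.14].

### API

Orientations are given as a unit quaternion [w, x, y, z].
In Python, from rig import bot gives the robot as it stands. Calls block until the motion is done:
- bot.move_to(position, orientation): joint-space move of the TCP to a pose.
- bot.servo_line(position, attitude=None, speed=150, until_force=None): straight line of the TCP; attitude=None keeps the orientation; speed is the mean speed in mm/s. With until_force (N) it stops when the force on the tool has changed by that much, and returns True; else False.
- bot.move_joints(angles): joint-space move.
- bot.move_gripper(opening, grip_force=None): finger opening in mm; grip_force is the grip in N (None keeps the last); returns when the fingers have stopped.
- bot.dwell(seconds).
- bot.ik(position, orientation): joint angles nearest the present ones, or None.
- bot.read_state(): the state.
- bot.read_camera(name): name is "scene" or "top" or "wrist"; returns a dict with "image" (420x560x3 uint8, blue, green, red), "depth" (420x560 float32, mm along the optical axis (not along the pixel's ray), 0 where there is no reading), "fovy" (degrees; the focal length in pixels is half the picture's height over the tangent of half this angle, whatever the lens; pixels are square), "cx", "cy" (the principal point, pixels), "eye" and "attitude" of the camera in the world; the wrist camera has in their place "mount" (4x4, takes a point from camera to tool coordinates, whose origin is the TCP and whose axes are the tool frame's). Camera axes: x right, y down, z forward; pixel columns grow to the right and rows downward; lengths in mm; the calibration is good to about 2 mm. A picture is of the moment at which its call begins: read the wrist's pose just before it.
A pose or a line that the arm cannot do raises bot.MotionError and nothing moves.
- bot.finish_job(): hands the job in, once; it reports no verdict.
The state is a dict: "clock": time; "joint_positions": joint angles; "qvel": joint speeds; "effort": joint torques, N m; "ee_pos": TCP position; "tool_rot": TCP orientation; "ft_force": force on the tool from outside, world axes, zero at the start; "moment": the same for the moment, N m; "grip_width": finger opening in mm.
Only numpy, scipy, OpenCV 4.12 (cv2) and the standard library are available. Lean on these libraries where they do the work, as an engineer would, in place of code of your own. Each camera call takes 0.05 s, during which the arm holds its last target.

## Working session

There is one attempt and no reset: what is moved stays moved. The work goes in short steps, each a Python script; the robot and the scene stay as the last script left them, time stands still between calls to the robot, and variables do not carry over. Pictures are saved under pics/ and viewed, and the job is handed in when it is done.

```bash
ls; mkdir -p pics; python3 - <<'E'
from rig import bot
import cv2,numpy as np
s=bot.read_state();print({k:np.round(v,3).tolist() for k,v in s.items()},bot.tip_reach)
for n in ["scene","top","wrist"]:
    c=bot.read_camera(n); cv2.imwrite(f"pics/{n}0.png",c["image"]); np.savez(f"pics/{n}0.npz",**c)
    print(n,{k:np.round(v,3).tolist() for k,v in c.items() if k not in("image","depth")},(c["depth"]>0).mean())
E
```

```text
pics
{'clock': 0.0, 'joint_positions': [-1.383, 0.3, 1.522, -0.0, 1.321, -0.067], 'qvel': [0.001, 0.0, -0.001, 0.0, 0.0, 0.0], 'effort': [-0.0, -54.35, -36.179, -0.0, 0.004, -0.0], 'ee_pos': [138.575, -532.01, 249.693], 'tool_rot': [0.56, -0.559, 0.433, -0.432], 'ft_force': [-0.114, -0.268, -0.309], 'moment': [0.005, 0.06, -0.02], 'grip_width': 85.383} 19.0
scene {'fovy': 44.253, 'cx': 279.08, 'cy': 201.23, 'eye': [1499.789, -408.751, 874.585], 'attitude': [-0.373, 0.741, 0.492, -0.262]} 0.9672363945578232
top {'fovy': 51.704, 'cx': 285.833, 'cy': 209.697, 'eye': [440.752, -48.322, 1393.112], 'attitude': [0.025, -0.705, 0.708, -0.033]} 0.9960544217687075
wrist {'fovy': 71.806, 'cx': 282.432, 'cy': 209.478, 'mount': [[1.0, 0.0, 0.0, 0.936], [-0.0, -0.274, 0.962, -122.595], [0.0, -0.962, -0.274, 69.799], [0.0, 0.0, 0.0, 1.0]]} 0.9960246598639456
```

View pics/top0.png

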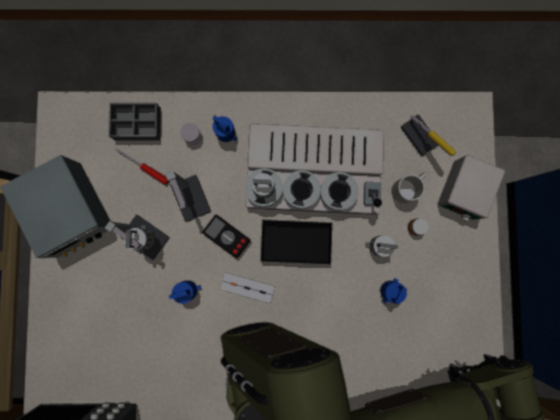

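View pics/scene0.png

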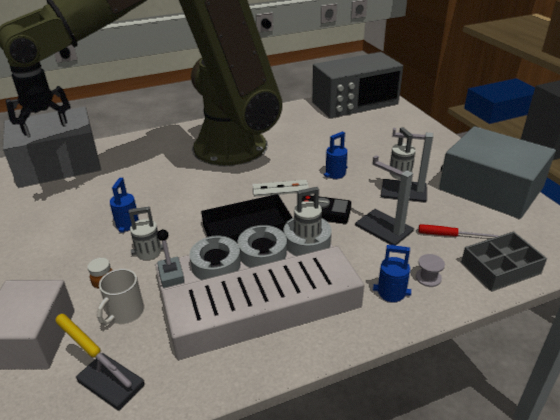

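View pics/wrist0.png

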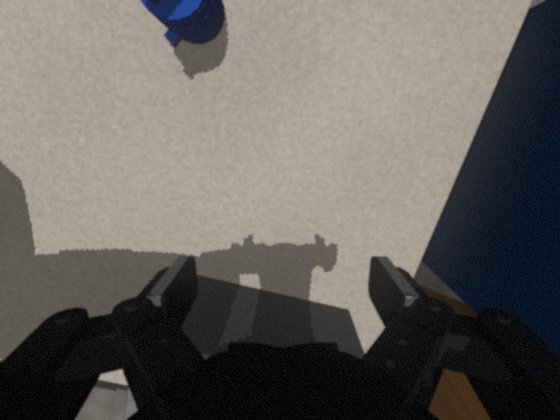

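The top picture shows one spent cartridge in the leftmost socket at (263,185), with two empty sockets at (302,190) and (340,190). The lever's black ball is near (376,202). One hung cartridge is at (140,237), and the other stand, at (185,190), is empty. A bench cartridge stands at (383,245), and the three blue look-alikes are at (224,128), (184,291) and (394,291).

```bash
cat > h.py <<'E'
import cv2,numpy as np
from scipy.spatial.transform import Rotation as R
def rot(q): return R.from_quat([q[1],q[2],q[3],q[0]]).as_matrix()
def cam(c,state=None):
    f=210/np.tan(np.radians(float(c["fovy"]))/2)
    if "mount" in c:
        M=np.array(c["mount"]); Rt=rot(state["tool_rot"]); return Rt@M[:3,:3],Rt@M[:3,3]+np.array(state["ee_pos"]),f
    return rot(c["attitude"]),np.array(c["eye"]),f
def cloud(c,state=None):
    Rm,e,f=cam(c,state); d=c["depth"]; v,u=np.mgrid[0:420,0:560]
    P=np.stack([(u-c["cx"])/f*d,(v-c["cy"])/f*d,d],-1)
    return P@Rm.T+e
def ray(c,u,v,z,state=None):
    Rm,e,f=cam(c,state); r=Rm@np.array([(u-c["cx"])/f,(v-c["cy"])/f,1]); return e+r*(z-e[2])/r[2]
def proj(c,p,state=None):
    Rm,e,f=cam(c,state); q=Rm.T@(np.array(p)-e); return q[0]/q[2]*f+c["cx"],q[1]/q[2]*f+c["cy"]
E
python3 - <<'E'
from h import *
c=dict(np.load("pics/top0.npz")); P=cloud(c)
im=c["image"]
print("bench z",np.median(P[330:360,150:200,2]))
for n,(u,v) in dict(spent=(263,185),s2=(302,190),s3=(340,190),ball=(376,202),binfloor=(297,243),c3=(383,245),hung=(140,237),emptypeg=(177,185),mug=(410,187),meter=(226,236),grille=(316,150)).items(): print(n,P[v,u].round(0))
cv2.imwrite("pics/topA.png",cv2.resize(im[110:270,90:450],None,fx=2.2,fy=2.2,interpolation=cv2.INTER_CUBIC))
a=cv2.resize(im[160:270,95:215],None,fx=6,fy=5,interpolation=cv2.INTER_CUBIC)
cv2.imwrite("pics/topB.png",a)
Z=np.clip(P[...,2],0,255).astype(np.uint8)
cv2.imwrite("pics/topZ.png",cv2.resize(cv2.applyColorMap(Z,cv2.COLORMAP_JET)[110:270,90:450],None,fx=2.2,fy=2.2,interpolation=cv2.INTER_NEAREST))
E
```

```text
bench z 0.45971262683087843
spent [615.   2. 153.]
s2 [ 610. -114.   79.]
s3 [ 609. -230.   78.]
ball [ 564. -323.  156.]
binfloor [ 449. -100.    9.]
c3 [ 441. -343.  145.]
hung [467. 356. 141.]
emptypeg [610. 241. 190.]
mug [ 628. -468.    4.]
meter [471. 122.  43.]
grille [ 735. -158.   72.]
```

View pics/topA.png

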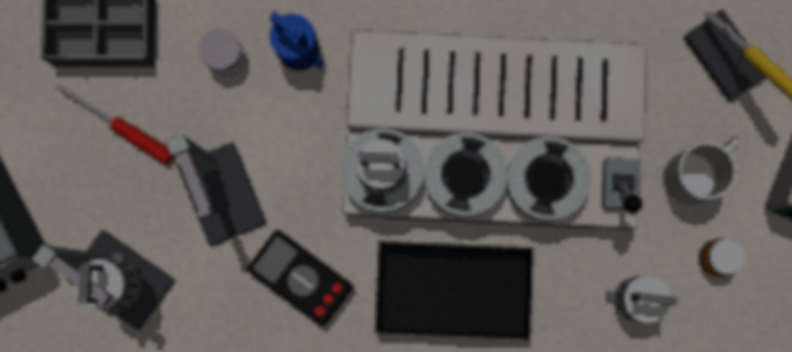

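View pics/topB.png

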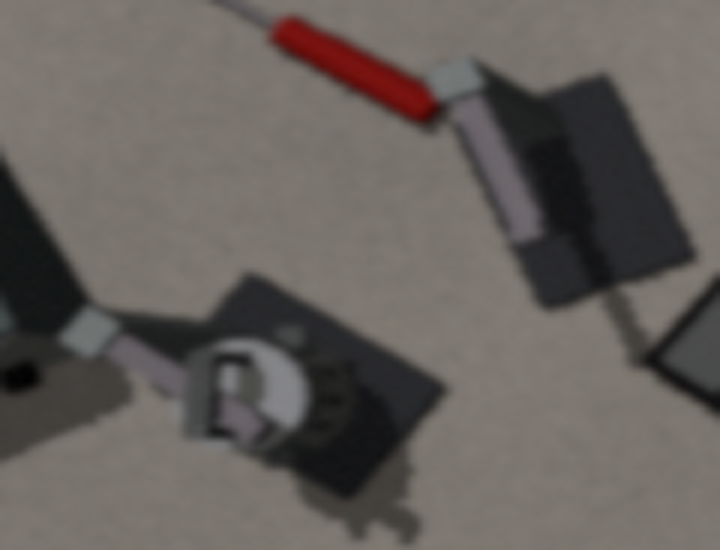

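View pics/topZ.png

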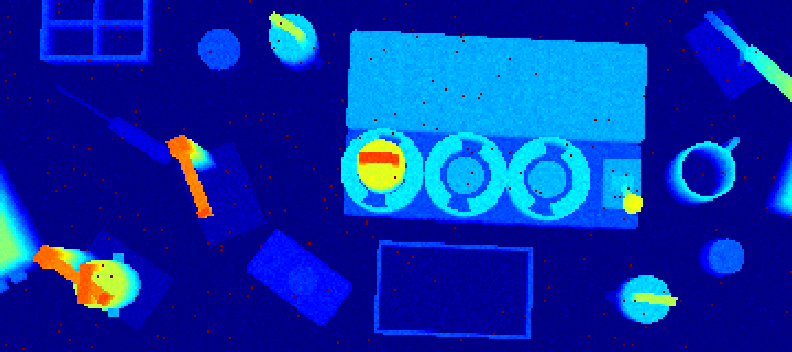

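```bash
cat > meas.py <<'E'
from h import *
c=dict(np.load("pics/top0.npz")); P=cloud(c); Q=P.reshape(-1,3)
def sel(x0,x1,y0,y1,z0,z1):
    m=(Q[:,0]>x0)&(Q[:,0]<x1)&(Q[:,1]>y0)&(Q[:,1]<y1)&(Q[:,2]>z0)&(Q[:,2]<z1); return Q[m]
def rect(p,name):
    # drop strays: raster largest comp
    g=np.zeros((1200,1400),np.uint8); ij=p[:,:2].copy(); x=(ij[:,0]).astype(int)+100; y=(ij[:,1]).astype(int)+700
    g[x,y]=255; k=cv2.morphologyEx(g,cv2.MORPH_CLOSE,np.ones((7,7))); n,l,st,ce=cv2.connectedComponentsWithStats(k)
    i=1+np.argmax(st[1:,4]); keep=l[x,y]==i; p=p[keep]
    r=cv2.minAreaRect(p[:,:2].astype(np.float32)); b=cv2.boxPoints(r)
    print(name,"n",len(p),"c",np.round(r[0],1),"size",np.round(r[1],1),"ang(x->y)",round(r[2],1),"z",np.median(p[:,2]).round(1)); return p,r
rect(sel(650,860,-400,100,66,84),"grille top")
rect(sel(540,700,-400,100,44,56),"unit top")
rect(sel(350,530,-250,60,42,58),"bin rim")
rect(sel(350,530,-420,-280,125,160),"c3 handle")
rect(sel(560,700,-60,70,168,190),"spent handle")
rect(sel(540,590,-340,-300,130,170),"ball")
rect(sel(400,560,300,420,75,95),"x")
rect(sel(520,700,200,290,180,210),"peg empty")
rect(sel(380,540,290,500,180,215),"peg+handle")
rect(sel(380,540,60,200,25,50),"meter")
rect(sel(560,700,-540,-410,84,100),"mug")
# collars
from scipy.optimize import least_squares
for yc in (2,-114,-230):
    p=sel(545,675,yc-58,yc+58,86,94)
    # boundary by angle: outer radius
    cen=np.array([612.,yc]); 
    for it in range(6):
        d=p[:,:2]-cen; r=np.hypot(*d.T); a=np.degrees(np.arctan2(d[:,1],d[:,0])); a=((a+180)//6).astype(int)
        out=[p[a==k,:2][np.argmax(r[a==k])] for k in range(60) if (a==k).any()]
        inn=[p[a==k,:2][np.argmin(r[a==k])] for k in range(60) if (a==k).any()]
        out=np.array(out); s=least_squares(lambda q:np.hypot(out[:,0]-q[0],out[:,1]-q[1])-q[2],[*cen,57],loss="soft_l1"); cen=s.x[:2]
    print("collar",yc,s.x.round(1),"z",np.median(p[:,2]).round(1), "inner r med",np.median(np.hypot(*(np.array(inn)-cen).T)).round(1))
E
python3 meas.py
```

```text
grille top n 5982 c [ 740.2 -156.5] size [419.7 141.5] ang(x->y) 87.2 z 75.9
unit top n 800 c [ 606.7 -233.4] size [250.4 121.6] ang(x->y) 87.3 z 50.7
bin rim n 385 c [454.  -94.8] size [220.1 130.3] ang(x->y) 87.4 z 50.2
c3 handle n 78 c [ 440.  -358.5] size [52.2 11.8] ang(x->y) 82.7 z 140.3
spent handle n 3 c [613.7  26.5] size [5.7 0.3] ang(x->y) 88.1 z 181.2
ball n 66 c [ 564.7 -326.5] size [23.1 24.2] ang(x->y) 80.8 z 152.9
x n 17 c [424.5 372. ] size [ 9.  13.2] ang(x->y) 0.1 z 77.7
peg empty n 252 c [595.6 243.7] size [108.   24.1] ang(x->y) 19.7 z 191.8
peg+handle n 338 c [474.4 383.8] size [107.4  44.8] ang(x->y) 46.8 z 195.5
meter n 1050 c [472.6 124.9] size [140.1  75. ] ang(x->y) 53.3 z 35.2
mug n 32 c [ 649.  -453.9] size [48.4 10.4] ang(x->y) 69.4 z 91.8
collar 2 [618.4   3.8  56.4] z 91.0 inner r med 38.2
collar -114 [ 612.4 -111.4   56.6] z 90.8 inner r med 36.5
collar -230 [ 606.8 -225.1   56.3] z 90.5 inner r med 36.2
```

```bash
cat >> h.py <<'E'
def quat(psi):
    a=np.radians(psi); x=np.array([np.cos(a),np.sin(a),0]); y=np.array([0,0,-1.]); z=np.cross(x,y)
    q=R.from_matrix(np.stack([x,y,z],1)).as_quat(); return [q[3],q[0],q[1],q[2]]
YAW=-2.8
ux=np.array([np.cos(np.radians(YAW)),np.sin(np.radians(YAW)),0]); uy=np.array([-ux[1],ux[0],0])
E
python3 - <<'E'
from h import *
from rig import bot
s=bot.read_state(); x=rot(s["tool_rot"])[:,0]; print("psi now",np.degrees(np.arctan2(x[1],x[0])))
for n,p in dict(s1=(618,3,170),s2=(612,-111,170),s3=(607,-226,170),s3h=(607,-226,320),c3=(440,-358,115),hung=(455,350,175),hungu=(455,350,300),binA=(454,-50,130)).items():
    print(n,end=" ")
    for psi in range(-180,180,20):
        j=bot.ik(list(p),quat(psi)); print(psi,"-" if j is None else np.round(j[5],1),end="; ")
    print(np.round(bot.ik(list(p),quat(-20)) if bot.ik(list(p),quat(-20)) is not None else 0,2))
E
```

```text
psi now -75.40143583911326
s1 -180 -; -160 -; -140 2.4; -120 2.0; -100 1.7; -80 1.3; -60 1.0; -40 0.6; -20 0.3; 0 -0.1; 20 -0.4; 40 -0.8; 60 -1.1; 80 -1.5; 100 -1.8; 120 -2.1; 140 -2.5; 160 -; [-0.05  0.52  1.4  -0.    1.22  0.29]
s2 -180 -; -160 2.6; -140 2.2; -120 1.9; -100 1.5; -80 1.2; -60 0.8; -40 0.5; -20 0.1; 0 -0.2; 20 -0.6; 40 -0.9; 60 -1.3; 80 -1.6; 100 -2.0; 120 -2.3; 140 -; 160 -; [-0.24  0.53  1.39 -0.    1.22  0.11]
s3 -180 -; -160 2.4; -140 2.0; -120 1.7; -100 1.3; -80 1.0; -60 0.6; -40 0.3; -20 -0.1; 0 -0.4; 20 -0.8; 40 -1.1; 60 -1.5; 80 -1.8; 100 -2.2; 120 -2.5; 140 -; 160 -; [-0.41  0.59  1.3  -0.    1.25 -0.06]
s3h -180 -; -160 2.4; -140 2.0; -120 1.7; -100 1.3; -80 1.0; -60 0.6; -40 0.3; -20 -0.1; 0 -0.4; 20 -0.8; 40 -1.1; 60 -1.5; 80 -1.8; 100 -2.2; 120 -2.5; 140 -; 160 -; [-0.41  0.49  1.1  -0.    1.55 -0.06]
c3 -180 2.4; -160 2.0; -140 1.7; -120 1.3; -100 1.0; -80 0.6; -60 0.3; -40 -0.0; -20 -0.4; 0 -0.7; 20 -1.1; 40 -1.4; 60 -1.8; 80 -2.1; 100 -2.5; 120 -; 140 -; 160 -; [-0.75  0.48  1.6  -0.    1.06 -0.4 ]
hung -180 -2.5; -160 -; -140 -; -120 -; -100 2.3; -80 2.0; -60 1.6; -40 1.3; -20 0.9; 0 0.6; 20 0.2; 40 -0.1; 60 -0.5; 80 -0.8; 100 -1.2; 120 -1.5; 140 -1.9; 160 -2.2; [ 0.59  0.42  1.54 -0.    1.18  0.94]
hungu -180 -2.5; -160 -; -140 -; -120 -; -100 2.3; -80 2.0; -60 1.6; -40 1.3; -20 0.9; 0 0.6; 20 0.2; 40 -0.1; 60 -0.5; 80 -0.8; 100 -1.2; 120 -1.5; 140 -1.9; 160 -2.2; [ 0.59  0.32  1.38 -0.    1.44  0.94]
binA -180 -; -160 -; -140 2.3; -120 1.9; -100 1.6; -80 1.2; -60 0.9; -40 0.5; -20 0.2; 0 -0.2; 20 -0.5; 40 -0.9; 60 -1.2; 80 -1.6; 100 -1.9; 120 -2.3; 140 -; 160 -; [-0.19  0.24  1.9  -0.    1.    0.16]
```

```bash
python3 - <<'E'
from h import *
from rig import bot
S2=np.array([612.4,-111.0,0])
bot.move_gripper(75)
for k,i in (("s1",1),("s3",-0.7)):
    p=S2+i*115*uy; p[2]=330
    bot.move_to(list(p),quat(-92.8)); bot.dwell(0.3)
    s=bot.read_state(); c=bot.read_camera("wrist"); cv2.imwrite(f"pics/w_{k}.png",c["image"]); np.savez(f"pics/w_{k}.npz",ee=s["ee_pos"],tr=s["tool_rot"],**c)
    print(s["clock"],np.round(s["ee_pos"],1),(p).round(1))
E
```

```text
3.275 [618.    3.6 330. ] [618.    3.9 330. ]
4.425 [ 608.7 -190.4  330.1] [ 608.5 -191.4  330. ]
```

View pics/w_s1.png

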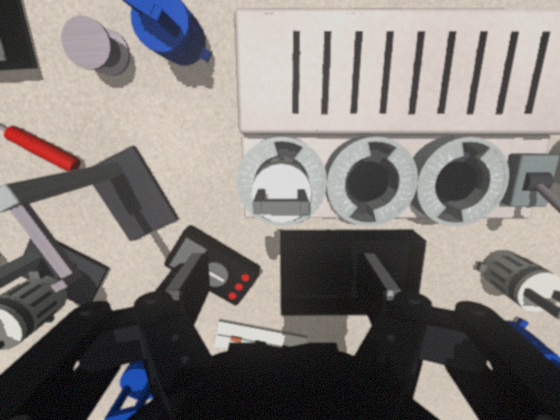

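View pics/w_s3.png

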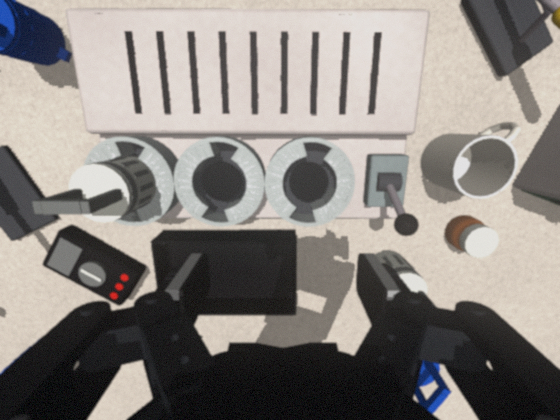

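```bash
cat > m2.py <<'E'
from h import *
from scipy.optimize import least_squares
def collar(Q,cen,lo=86,hi=94):
    cen=np.array(cen,float)
    p=Q[(abs(Q[:,0]-cen[0])<64)&(abs(Q[:,1]-cen[1])<58)&(Q[:,2]>lo)&(Q[:,2]<hi)]
    for it in range(8):
        d=p[:,:2]-cen; r=np.hypot(*d.T); a=((np.degrees(np.arctan2(d[:,1],d[:,0]))+180)//5).astype(int); ok=r<60
        out=np.array([p[(a==k)&ok,:2][np.argmax(r[(a==k)&ok])] for k in range(72) if ((a==k)&ok).any()])
        s=least_squares(lambda q:np.hypot(out[:,0]-q[0],out[:,1]-q[1])-q[2],[*cen,57],loss="soft_l1"); cen=s.x[:2]
    return s.x.round(1),np.median(p[:,2]).round(1)
if __name__=="__main__":
    for k in ("s1","s3"):
        c=dict(np.load(f"pics/w_{k}.npz")); st=dict(ee_pos=c["ee"],tool_rot=c["tr"]); P=cloud(c,st); Q=P.reshape(-1,3)
        for i in (1,0,-1): print(k,i,collar(Q,(612.4+5.6*i,-111+115*i)))
        m=(Q[:,2]>172)&(Q[:,2]<195)&(abs(Q[:,0]-618)<40)&(abs(Q[:,1]-3)<40); r=cv2.minAreaRect(Q[m,:2].astype(np.float32)); print("handle",r,np.median(Q[m,2]))
        m=(Q[:,2]>66)&(Q[:,2]<84)&(Q[:,0]>670)&(Q[:,1]>-400)&(Q[:,1]<70); r=cv2.minAreaRect(Q[m,:2].astype(np.float32)); print("grille",r,np.median(Q[m,2]))
E
python3 m2.py
```

```text
s1 1 (array([619.8,   4.1,  57.2]), np.float64(89.3))
s1 0 (array([ 614.1, -110.7,   57.3]), np.float64(89.2))
s1 -1 (array([ 608.2, -225.2,   57.4]), np.float64(89.1))
handle ((623.1724853515625, 4.152402877807617), (49.152584075927734, 5.671441555023193), 87.10663604736328) 182.84883167154743
grille ((741.628173828125, -148.3445281982422), (404.1233215332031, 146.0791015625), 88.06626892089844) 74.15434066739016
s3 1 (array([619.8,   3.9,  57.3]), np.float64(89.2))
s3 0 (array([ 613.9, -110.7,   57.3]), np.float64(89.2))
s3 -1 (array([ 608. , -225.4,   57.2]), np.float64(89.2))
handle ((623.1407470703125, 2.6547679901123047), (50.814125061035156, 11.816279411315918), 78.24313354492188) 183.2001767887867
grille ((737.9254760742188, -157.30642700195312), (418.7056884765625, 150.02581787109375), 87.5809326171875) 74.15888448207477
```

```bash
sed -i 's/^YAW=.*/YAW=-2.9; S2=np.array([613.2,-110.9,50.])/' h.py; cat >> h.py <<'E'
def S(i): return S2+115*(2-i)*uy
PL=87.1-90+0 # placeholder
PSIL=-90+YAW   # jaw direction along the unit's y
PSIO=PSIL+80
E
sed -i '/^PL=/d' h.py
python3 - <<'E'
from h import *
for f in ("w_s1","w_s3","top0"):
    c=dict(np.load(f"pics/{f}.npz")); st=dict(ee_pos=c["ee"],tool_rot=c["tr"]) if "ee" in c else None; Q=cloud(c,st).reshape(-1,3)
    m=(Q[:,2]>199)&(Q[:,2]<215)&(abs(Q[:,0]-618)<50)&(abs(Q[:,1]-3)<40); r=cv2.minAreaRect(Q[m,:2].astype(np.float32)); print("handle",m.sum(),np.round(r[0],1),np.round(r[1],1),r[2],np.median(Q[m,2]))
    m=(Q[:,2]>139)&(Q[:,2]<160)&(abs(Q[:,0]-618)<50)&(abs(Q[:,1]-3)<50); print("can top z",np.median(Q[m,2]),m.sum(),Q[m].mean(0))
print(S(1),S(3))
from rig import bot
s=bot.read_state(); print(s["ee_pos"])
E
```

```text
handle 844 [619.7   4.3] [49.1 12.8] 87.07134246826172 205.82288423532617
can top z 150.9002052226174 1865 [628.30742573   3.65287319 150.65412029]
handle 885 [619.5   3.7] [51.  12.7] 87.07408142089844 205.74445709352636
can top z 150.81481834616838 2414 [624.22925836  -2.2388986  150.17849374]
handle 87 [618.3   4.4] [47.4 12.5] 89.78108978271484 207.76053261071297
can top z 152.50339823270656 302 [615.33069012   3.13222841 152.19130993]
[619.01818811   3.95272608  50.        ] [ 607.38181189 -225.75272608   50.        ]
[ 608.65856826 -190.59998394  330.08790656]
```

```bash
cat >> h.py <<'E'
def say(bot,t=""):
    s=bot.read_state(); x=rot(s["tool_rot"])[:,0]
    print(t,"t",round(s["clock"],1),"ee",np.round(s["ee_pos"],1),"psi",round(float(np.degrees(np.arctan2(x[1],x[0]))),1),"F",np.round(s["ft_force"],1),"M",np.round(s["moment"],2),"w",round(s["grip_width"],1)); return s
E
python3 - <<'E'
from h import *
from rig import bot
g=S(1).copy()
bot.servo_line([g[0],g[1],330],quat(PSIL),speed=250)
bot.servo_line([g[0],g[1],250],speed=200)
say(bot)
hit=bot.servo_line([g[0],g[1],185],speed=80,until_force=8); say(bot,hit)
bot.move_gripper(40,grip_force=90); bot.dwell(0.2); say(bot,"gripped")
c=bot.read_camera("wrist"); cv2.imwrite("pics/g1.png",c["image"])
E
```

```text
t 6.0 ee [619.4   3.2 251.2] psi -93.0 F [-0.2  0.2 -0.2] M [-0.04  0.02  0.01] w 75.0
False t 6.9 ee [619.3   3.9 185.6] psi -92.9 F [-0.4 -0.7 -0.1] M [ 0.03 -0.01 -0.01] w 75.4
gripped t 7.5 ee [619.3   4.2 186. ] psi -92.9 F [-1.3  2.2  5.3] M [ 0.36  0.18 -0.04] w 49.0
```

View pics/g1.png

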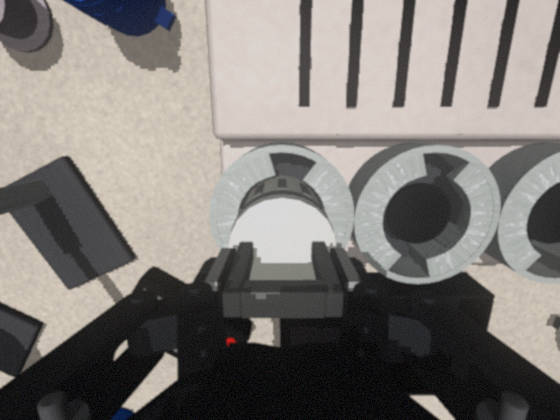

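The jaws hold the spent handle at width 49 mm, close to the expected 50, with low side force. Next I push, turn and lift.

```bash
python3 - <<'E'
from h import *
from rig import bot
g=S(1).copy()
z=185.6-10.6
bot.servo_line([g[0],g[1],z],speed=30); bot.dwell(0.2); say(bot,"down")
for k in range(1,5):
    bot.servo_line([g[0],g[1],z],quat(PSIL+20*k),speed=40); say(bot,k)
bot.servo_line([g[0],g[1],z+12],speed=40); say(bot,"up12")
c=bot.read_camera("wrist"); cv2.imwrite("pics/g2.png",c["image"])
E
```

```text
down t 8.2 ee [619.4   4.2 176.5] psi -92.9 F [-1.6  2.8  9.1] M [ 0.36  0.51 -0.02] w 48.6
1 t 8.7 ee [619.6   3.8 176.6] psi -72.9 F [0.1 0.2 9.5] M [-0.22  0.23  0.04] w 48.6
2 t 9.2 ee [619.7   3.8 176.7] psi -52.9 F [-0.4 -0.1 10. ] M [-0.23  0.05  0.08] w 48.9
3 t 9.7 ee [619.8   3.8 176.7] psi -32.9 F [-0.1 -1.2  9.2] M [-0.12 -0.13  0.15] w 49.1
4 t 10.2 ee [619.8   3.9 176.7] psi -12.9 F [-0.4 -0.  10.4] M [-0.01 -0.12  0.14] w 48.9
up12 t 10.7 ee [619.7   3.8 188.3] psi -12.9 F [ 3.5 -0.1  4.9] M [-0.13 -0.94  0.01] w 48.7
```

View pics/g2.png

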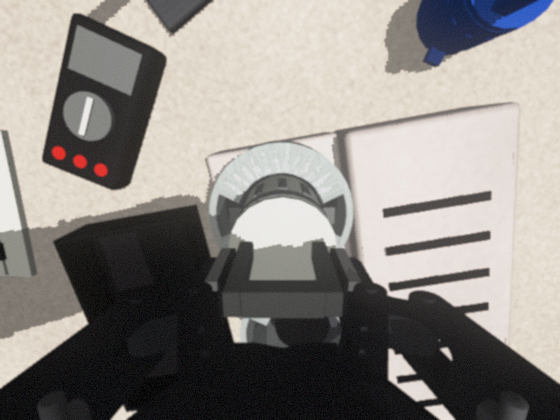

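```bash
python3 - <<'E'
from h import *
from rig import bot
g=S(1)
bot.servo_line([g[0],g[1],310],speed=120); say(bot,"lifted")
b=[454.8,-94.5]
bot.servo_line([*b,310],speed=250)
bot.servo_line([*b,145],speed=150); s=say(bot,"low")
h=bot.servo_line([*b,118],speed=30,until_force=5); say(bot,h)
bot.move_gripper(80); bot.dwell(0.2)
bot.servo_line([*b,260],speed=200)
bot.servo_line([440,-290,330],quat(-90),speed=250); bot.dwell(.2)
s=say(bot); c=bot.read_camera("wrist"); cv2.imwrite("pics/w_c3.png",c["image"]); np.savez("pics/w_c3.npz",ee=s["ee_pos"],tr=s["tool_rot"],**c)
c=bot.read_camera("top"); cv2.imwrite("pics/top1.png",c["image"]); np.savez("pics/top1.npz",**c)
E
```

```text
lifted t 11.9 ee [618.8   4.  308.9] psi -12.9 F [-0.5  0.1 -2.1] M [-0.01  0.04 -0.02] w 48.6
low t 14.0 ee [455.2 -94.6 145.7] psi -12.9 F [-0.   0.2 -1.7] M [-0.02 -0.04 -0.02] w 48.8
True t 14.7 ee [454.8 -94.5 124.4] psi -12.9 F [-1.8  0.4  8. ] M [0.07 0.21 0.01] w 48.7
 t 17.9 ee [ 440.1 -289.7  330. ] psi -90.0 F [ 0.4 -0.  -0.3] M [-0.06  0.01 -0.01] w 80.3
```

View pics/w_c3.png

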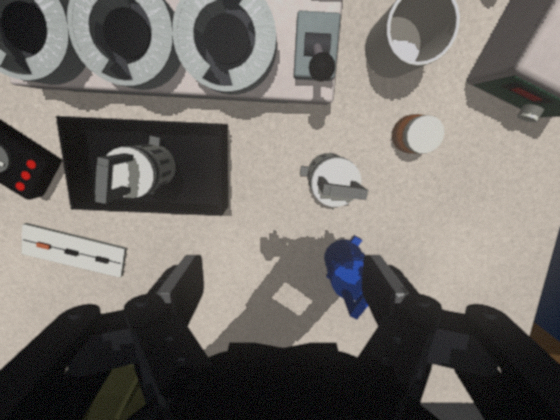

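View pics/top1.png

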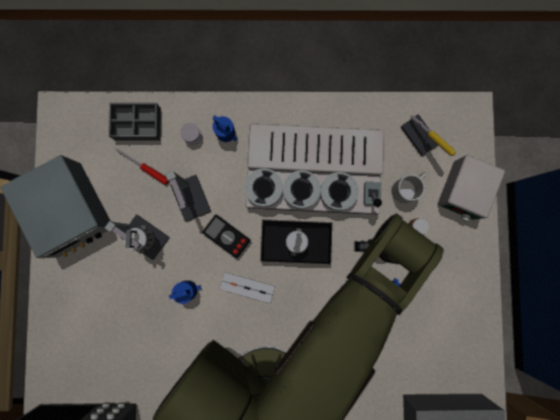

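The wrist view shows the spent cartridge standing in the bin at (130,175). Two things nearby could be cart3: the white can with a grey handle at (337,185), and the blue look-alike at (348,275). The white one fits the description. I'll check it in a crop and measure it.

```bash
python3 - <<'E'
from h import *
c=dict(np.load("pics/w_c3.npz")); st=dict(ee_pos=c["ee"],tool_rot=c["tr"]); Q=cloud(c,st).reshape(-1,3)
m=(Q[:,2]>131)&(Q[:,2]<150)&(abs(Q[:,0]-440)<50)&(abs(Q[:,1]+358)<50); r=cv2.minAreaRect(Q[m,:2].astype(np.float32)); print("handle",m.sum(),r,np.median(Q[m,2]))
m=(Q[:,2]>80)&(Q[:,2]<90)&(abs(Q[:,0]-440)<50)&(abs(Q[:,1]+358)<50);print("can",np.median(Q[m,2]),cv2.minEnclosingCircle(Q[m,:2].astype(np.float32)))
cv2.imwrite("pics/c3crop.png",cv2.resize(c["image"][130:320,260:420],None,fx=3,fy=3,interpolation=cv2.INTER_CUBIC))
E
```

```text
handle 534 ((441.3464050292969, -359.47027587890625), (49.88718795776367, 12.265497207641602), 82.20921325683594) 138.8749120393744
can 83.88482572753946 ((441.08074951171875, -359.00091552734375), 32.38484191894531)
```

View pics/c3crop.png

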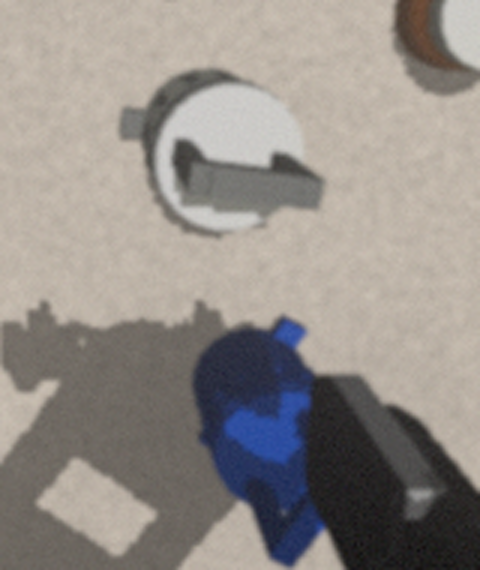

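```bash
python3 - <<'E'
from h import *
from rig import bot
p=[440.8,-359.1]; psi=-97.6
bot.servo_line([*p,300],quat(psi),speed=200)
bot.servo_line([*p,190],speed=200)
h=bot.servo_line([*p,119],speed=80,until_force=8); say(bot,h)
bot.move_gripper(40,grip_force=90); bot.dwell(.2); say(bot,"grip")
bot.servo_line([*p,140],speed=80)
bot.servo_line([*p,310],speed=200);say(bot,"up")
g=S(3)
bot.servo_line([g[0],g[1],310],quat(PSIO),speed=200); bot.dwell(.1); say(bot,"over")
c=bot.read_camera("wrist"); cv2.imwrite("pics/g3.png",c["image"])
E
```

```text
False t 20.2 ee [ 441.  -359.3  119.5] psi -97.6 F [ 0.5 -0.4 -0. ] M [ 0.06 -0.04 -0.08] w 80.2
grip t 20.8 ee [ 441.1 -359.3  119.7] psi -97.6 F [0.5 1.8 6.3] M [ 0.13 -0.03  0.01] w 48.3
up t 22.2 ee [ 440.6 -358.9  308.6] psi -97.6 F [ 0.3 -0.3 -2.2] M [ 0.05 -0.03 -0.07] w 48.7
over t 23.9 ee [ 607.1 -226.1  310.1] psi -13.0 F [-0.4  0.5 -2.8] M [-0.01 -0.06  0.02] w 48.8
```

View pics/g3.png

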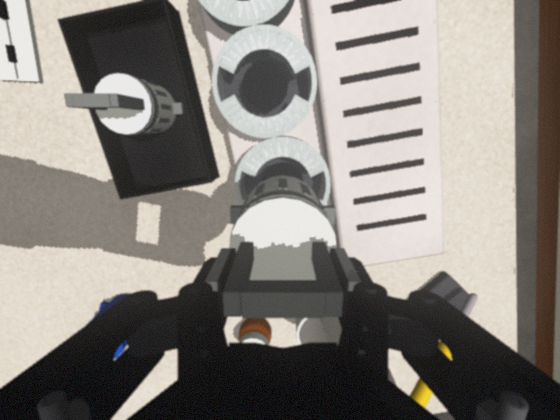

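```bash
cat >> h.py <<'E'
def insert(bot,g,off=119.7):
    bot.servo_line([g[0],g[1],94+off],speed=120); say(bot,"above")
    h=bot.servo_line([g[0],g[1],74+off],speed=20,until_force=7); s=say(bot,"first contact %s"%h)
    return s
E
python3 - <<'E'
from h import *
from rig import bot
g=S(3); insert(bot,g)
E
```

```text
above t 24.9 ee [ 607.7 -225.9  214.7] psi -12.9 F [ 0.1 -0.4 -1.6] M [ 0.02  0.03 -0.07] w 48.8
first contact False t 26.1 ee [ 607.4 -225.8  193.9] psi -12.9 F [-2.8  0.6  2.9] M [0.19 0.71 0.03] w 49.0
```

```bash
cat >> h.py <<'E'
def lock(bot,g,off=119.7,under=56.5):
    z=under+off
    zc=z-1.2
    bot.servo_line([g[0],g[1],zc],speed=30,until_force=40); bot.dwell(.2); s=say(bot,"down")
    zc+=np.clip(z-s["ee_pos"][2],-1.5,1.5)
    bot.servo_line([g[0],g[1],zc],speed=30); s=say(bot,"down2")
    for k in range(1,5):
        bot.servo_line([g[0],g[1],zc],quat(PSIO-20*k),speed=40); say(bot,k)
    bot.servo_line([g[0],g[1],zc],quat(PSIL-2),speed=40); say(bot,"stop?")
E
python3 - <<'E'
from h import *
from rig import bot
g=S(3); lock(bot,g)
E
```

```text
down t 27.1 ee [ 607.4 -225.8  175.6] psi -12.9 F [-5.4  2.  10.8] M [ 0.42  1.4  -0.02] w 48.7
down2 t 27.3 ee [ 607.4 -225.8  176.2] psi -12.9 F [-5.8  1.6 10.1] M [0.44 1.39 0.  ] w 48.6
1 t 27.8 ee [ 608.1 -226.   176.6] psi -32.9 F [-0.9  0.8  9.7] M [ 0.09  0.25 -0.11] w 49.1
2 t 28.3 ee [ 608.1 -226.1  176.6] psi -52.9 F [-0.1 -0.4 10.4] M [ 0.01  0.18 -0.15] w 48.8
3 t 28.8 ee [ 608.1 -226.1  176.6] psi -72.9 F [-0.5 -0.2  9.7] M [-0.06  0.17 -0.1 ] w 48.8
4 t 29.3 ee [ 608.1 -226.1  176.7] psi -92.9 F [-1.2  0.   9.2] M [-0.07  0.23 -0.13] w 48.7
stop? t 29.6 ee [ 608.1 -226.1  176.7] psi -94.9 F [-0.4 -1.2  9.8] M [-0.12  0.22 -0.02] w 48.7
```

```bash
cat >> h.py <<'E'
def rise(bot,g,z=186.5):
    bot.servo_line([g[0],g[1],z-10.3],quat(PSIL),speed=40)
    bot.servo_line([g[0],g[1],z],speed=30); bot.dwell(.2); say(bot,"risen")
    bot.servo_line([g[0],g[1],z+6],speed=30,until_force=6); s=say(bot,"pull test")
    bot.servo_line([g[0],g[1],z],speed=30)
    bot.move_gripper(75); bot.dwell(.3); say(bot,"open")
    bot.servo_line([g[0],g[1],330],speed=180)
E
python3 - <<'E'
from h import *
from rig import bot
g=S(3); rise(bot,g)
p=S(2); bot.servo_line([p[0],p[1],330],speed=200); bot.dwell(.2)
s=say(bot); c=bot.read_camera("wrist"); cv2.imwrite("pics/w4.png",c["image"]); np.savez("pics/w4.npz",ee=s["ee_pos"],tr=s["tool_rot"],**c)
Q=cloud(c,s).reshape(-1,3)
m=(Q[:,2]>199)&(Q[:,2]<215)&(abs(Q[:,0]-g[0])<50)&(abs(Q[:,1]-g[1])<40); r=cv2.minAreaRect(Q[m,:2].astype(np.float32)); print("handle",m.sum(),r,np.median(Q[m,2]))
m=(Q[:,2]>139)&(Q[:,2]<160)&(abs(Q[:,0]-g[0])<50)&(abs(Q[:,1]-g[1])<50); print("can top z",np.median(Q[m,2]))
E
```

```text
risen t 30.5 ee [ 607.7 -226.   186.7] psi -92.9 F [ 3.4 -2.   4.6] M [-0.85 -0.91  0.02] w 48.7
pull test t 30.7 ee [ 607.1 -225.9  186.7] psi -92.9 F [ 2.4 -0.3 -0.1] M [-0.47 -0.74  0.07] w 48.7
open t 31.6 ee [ 607.4 -225.7  186.5] psi -92.9 F [-0.   0.2  0.3] M [-0.01  0.02 -0.03] w 75.0
 t 33.5 ee [ 613.1 -112.   329.8] psi -93.0 F [-1.  -0.7 -0.3] M [ 0.   -0.06 -0.01] w 75.1
handle 855 ((607.6991577148438, -226.5144805908203), (50.22190475463867, 12.397860527038574), 87.26290130615234) 205.74999041921095
can top z 150.87164811510024
```

View pics/w4.png

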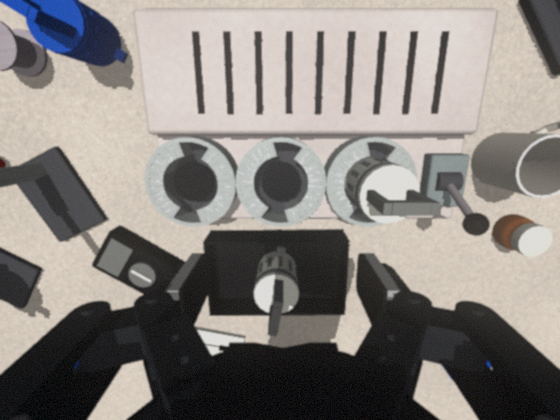

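```bash
python3 - <<'E'
from h import *
from rig import bot
c=dict(np.load("pics/top0.npz")); P=cloud(c)
print("box",P[200,60].round(0),P[180,90].round(0),P[240,90].round(0),"max z region",np.percentile(P[160:255,10:108,2],99))
bot.move_to([420,300,340],quat(-20)); bot.dwell(.3)
s=say(bot); c=bot.read_camera("wrist"); cv2.imwrite("pics/w5.png",c["image"]); np.savez("pics/w5.npz",ee=s["ee_pos"],tr=s["tool_rot"],**c)
Z=np.clip(cloud(c,s)[...,2],0,255).astype(np.uint8); cv2.imwrite("pics/w5z.png",cv2.applyColorMap(Z,cv2.COLORMAP_JET))
E
```

```text
box [575. 594. 130.] [654. 566.   1.] [460. 533.  61.] max z region 136.58490645894184
 t 35.5 ee [420.3 299.7 339.9] psi -20.0 F [-0.4 -0.   0.5] M [-0.03 -0.03  0.01] w 74.7
```

View pics/w5.png

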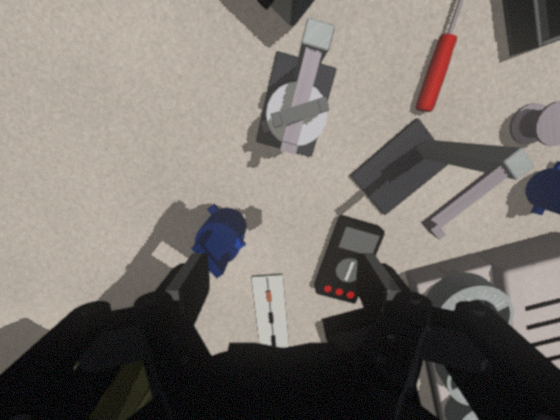

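View pics/w5z.png

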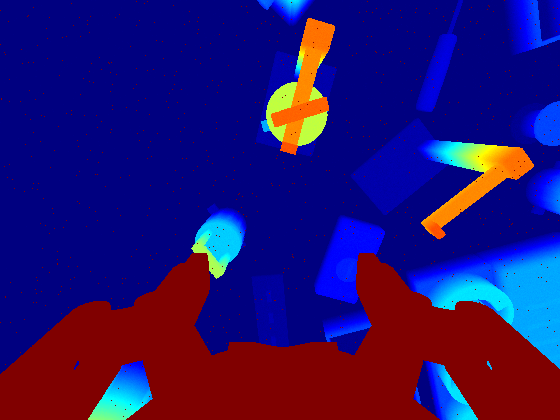

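```bash
python3 - <<'E'
from h import *
c=dict(np.load("pics/w5.npz")); st=dict(ee_pos=c["ee"],tool_rot=c["tr"]); P=cloud(c,st); 
reg=np.zeros((420,560),bool); reg[15:165,240:345]=1
Z=P[...,2]
def f(m,n):
    n_,l,s_,_=cv2.connectedComponentsWithStats(m.astype(np.uint8)); m=l==1+np.argmax(s_[1:,4])
    r=cv2.minAreaRect(P[m][:,:2].astype(np.float32)); print(n,m.sum(),np.round(r[0],1),np.round(r[1],1),round(r[2],1),"medz",np.median(Z[m]).round(1)); return m
can=f(reg&(abs(Z-145)<7),"can"); q=P[can][:,:2].astype(np.float32); print(cv2.minEnclosingCircle(q))
hi=reg&(Z>180)
gray=cv2.cvtColor(c["image"],cv2.COLOR_BGR2GRAY)
h=hi&(Z>195.5); h[:75]=0; h[145:]=0; print("grays",np.percentile(gray[hi],[5,25,50,75,95]))
f(h,"handle by z")
h2=hi&(gray<118); h2[:75]=0;h2[142:]=0; f(h2,"handle by gray")
pg=hi.copy(); pg[:50]=0; pg&=(Z<195.5); pg[95:128]=0; pm=P[pg][:,:2]
l=cv2.fitLine(pm.astype(np.float32),cv2.DIST_HUBER,0,.01,.01).ravel(); print("peg dir",np.degrees(np.arctan2(l[1],l[0])),l)
e=hi.copy(); e[:140]=0; print("end pts z",np.percentile(Z[e],[10,50,90]), "end mean",P[e][:,:2].mean(0)); 
po=P[hi][:,:2]@l[:2]; print("extent along",po.min()-l[2:]@l[:2],po.max()-l[2:]@l[:2])
# top cam can
c=dict(np.load("pics/top0.npz")); P=cloud(c); Z=P[...,2]; m=np.zeros((420,560),bool); m[215:260,110:165]=1
mm=m&(abs(Z-145)<7); print("top can",mm.sum(),cv2.minEnclosingCircle(P[mm][:,:2].astype(np.float32)))
E
```

```text
can 817 [446. 382.] [60.4 24.3] 55.3 medz 144.0
((455.34710693359375, 375.524169921875), 30.21135902404785)
grays [105. 118. 155. 162. 175.]
handle by z 846 [462.9 370.3] [13.5 50. ] 87.4 medz 199.0
handle by gray 651 [462.9 370.1] [13.4 49.9] 88.0 medz 199.0
peg dir 54.69211 [  0.57796997   0.81605804 473.7205     388.5982    ]
end pts z [189.08582772 202.88050343 204.10401191] end mean [444.70021624 347.69832943]
extent along -56.42309039461702 51.75713962527084
top can 220 ((473.9942626953125, 385.34429931640625), 50.801937103271484)
```

```bash
python3 - <<'E'
from h import *
c=dict(np.load("pics/w5.npz")); st=dict(ee_pos=c["ee"],tool_rot=c["tr"]); P=cloud(c,st); Z=P[...,2]
reg=np.zeros((420,560),bool); reg[70:165,240:345]=1
m=reg&(abs(Z-144)<6); x=P[m][:,:2].astype(np.float32); print("can",cv2.minEnclosingCircle(x),m.sum())
l=np.array([0.57797,0.81606]); n=np.array([-l[1],l[0]])
hi=np.zeros((420,560),bool); hi[15:165,240:345]=1; hi&=(Z>180)
# peg body: width across at rows between handle and post (55-90) and end
for a,b in ((52,88),(130,143),(144,156)):
    k=hi.copy(); k[:a]=0;k[b:]=0; k&=(Z<195.5) if b<144 else True
    t=P[k][:,:2]@n; print((a,b),k.sum(),"perp min/max",np.percentile(t,[2,50,98]).round(1),"along",(P[k][:,:2]@l).min().round(1),(P[k][:,:2]@l).max().round(1),"z",np.median(Z[k]).round(1))
h=np.array([462.9,370.2]); print("handle perp",h@n,"along",h@l)
cv2.imwrite("pics/w5crop.png",cv2.resize(c["image"][10:170,220:360],None,fx=3.5,fy=3.5,interpolation=cv2.INTER_CUBIC))
E
```

```text
can ((462.4188232421875, 370.9082946777344), 32.153236389160156) 1527
(52, 88) 620 perp min/max [-169.5 -161.7 -154.8] along 589.5 624.9 z 189.0
(130, 143) 200 perp min/max [-168.9 -162.4 -155.5] along 542.2 555.7 z 189.0
(144, 156) 151 perp min/max [-169.  -162.8 -152.1] along 534.5 554.3 z 203.1
handle perp -163.78968 along 569.6477249999999
```

View pics/w5crop.png

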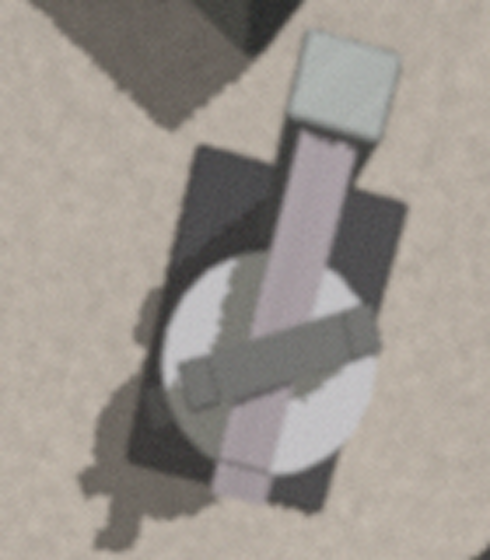

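```bash
python3 - <<'E'
from h import *
from rig import bot
p=np.array([462.5,370.1]); l=np.array([0.57797,0.81606]); n=np.array([-l[1],l[0]])
bot.servo_line([*p,320],quat(-2.6),speed=200)
bot.servo_line([*p,250],speed=150)
h=bot.servo_line([*p,179.7],speed=60,until_force=8); say(bot,h)
if not h:
    bot.move_gripper(40,grip_force=90); bot.dwell(.2); say(bot,"grip")
c=bot.read_camera("wrist"); cv2.imwrite("pics/g5.png",c["image"])
E
```

```text
False t 38.1 ee [462.6 370.2 180.1] psi -2.6 F [ 1.2 -0.3 -0.8] M [-0.01 -0.   -0.01] w 75.0
grip t 38.7 ee [462.8 370.2 180.3] psi -2.6 F [-0.1 -0.4  5.3] M [-0.09 -0.02  0.04] w 48.9
```

View pics/g5.png

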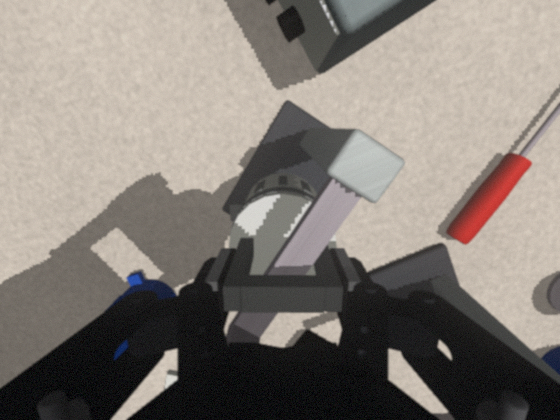

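```bash
python3 - <<'E'
from h import *
from rig import bot
p=np.array([462.5,370.1]); l=np.array([0.57797,0.81606]); n=np.array([-l[1],l[0]])
z=179.7+25
bot.servo_line([*p,z],speed=50); bot.dwell(.1); say(bot,"lift")
p2=p+n*1.3
bot.servo_line([*p2,z],quat(-34),speed=40); say(bot,"rot")
q=p2-l*110
h=bot.servo_line([*q,z],speed=80,until_force=10); say(bot,("drawn",h))
if not h:
    bot.servo_line([*q,310],speed=150)
    g=S(1); bot.servo_line([g[0],g[1],310],quat(PSIO),speed=220); bot.dwell(.1); say(bot,"over")
    c=bot.read_camera("wrist"); cv2.imwrite("pics/g6.png",c["image"])
    insert(bot,g)
E
```

```text
lift t 39.5 ee [462.4 370.  204.3] psi -2.6 F [ 0.2  0.2 -1.9] M [-0.03 -0.03  0.02] w 48.8
rot t 40.2 ee [461.4 370.8 204.6] psi -33.9 F [ 0.   1.  -1.8] M [ 0.03 -0.04  0.03] w 48.8
('drawn', False) t 41.7 ee [398.  281.3 204.6] psi -34.0 F [-0.   0.1 -2.5] M [-0.04 -0.04  0.  ] w 48.8
over t 44.4 ee [618.8   4.6 310.2] psi -12.9 F [ 0.8 -0.7 -1.5] M [-0.01 -0.01 -0.04] w 48.7
above t 45.4 ee [619.3   3.9 214.6] psi -12.9 F [-0.   0.3 -1.9] M [0.04 0.02 0.02] w 48.6
first contact False t 46.5 ee [619.   4. 194.] psi -12.9 F [-2.5  0.6  3.7] M [ 0.11  0.68 -0.01] w 48.9
```

View pics/g6.png

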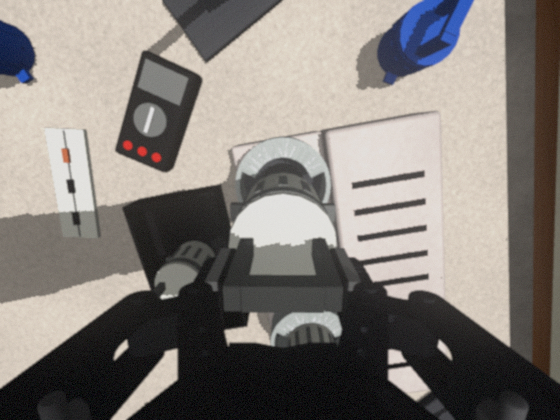

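The cartridge sits on the plate in the gaps, with the same reading as in socket 3. Next I lock it.

```bash
python3 - <<'E'
from h import *
from rig import bot
g=S(1); lock(bot,g); rise(bot,g)
p=S(2); bot.servo_line([p[0],p[1],330],speed=200); bot.dwell(.2)
s=say(bot); c=bot.read_camera("wrist"); cv2.imwrite("pics/w7.png",c["image"]); np.savez("pics/w7.npz",ee=s["ee_pos"],tr=s["tool_rot"],**c)
Q=cloud(c,s).reshape(-1,3)
for i in (1,3):
    g=S(i)
    m=(Q[:,2]>199)&(Q[:,2]<215)&(abs(Q[:,0]-g[0])<50)&(abs(Q[:,1]-g[1])<40); r=cv2.minAreaRect(Q[m,:2].astype(np.float32)); print(i,g,"handle",m.sum(),r,np.median(Q[m,2]))
    m=(Q[:,2]>139)&(Q[:,2]<160)&(abs(Q[:,0]-g[0])<50)&(abs(Q[:,1]-g[1])<50); print("can top z",np.median(Q[m,2]))
m=(Q[:,2]>128)&(Q[:,2]<162)&(abs(Q[:,0]-565)<25)&(abs(Q[:,1]+326)<25); print("ball",m.sum(),Q[m].mean(0),Q[m].min(0),Q[m].max(0))
E
```

```text
down t 47.5 ee [619.1   4.  175.8] psi -12.9 F [-5.5  0.1 12.4] M [0.22 1.52 0.01] w 48.8
down2 t 47.8 ee [619.1   4.  176. ] psi -12.9 F [-5.   0.9  9.8] M [0.17 1.35 0.02] w 48.5
1 t 48.3 ee [619.7   3.8 176.4] psi -32.9 F [-1.   0.2 10. ] M [ 0.08  0.27 -0.1 ] w 48.9
2 t 48.8 ee [619.9   3.8 176.5] psi -52.9 F [-0.8 -0.4 10.8] M [-0.04  0.19 -0.12] w 48.9
3 t 49.3 ee [619.9   3.8 176.5] psi -72.9 F [-0.4 -0.8  9.9] M [-0.1   0.18 -0.11] w 48.3
4 t 49.8 ee [619.8   3.9 176.5] psi -92.9 F [-0.3  0.4  9.9] M [ 0.03  0.18 -0.17] w 48.7
stop? t 50.0 ee [619.8   4.  176.5] psi -94.9 F [-0.4  1.5 10.2] M [0.11 0.29 0.02] w 48.3
risen t 51.0 ee [619.6   4.  186.8] psi -92.9 F [0.9 0.7 6.4] M [ 0.2  -0.29  0.03] w 48.8
pull test t 51.2 ee [618.9   4.1 187.4] psi -92.9 F [ 2.6 -0.1 -0.1] M [-0.21 -0.58  0.1 ] w 48.7
open t 52.1 ee [619.    4.  186.5] psi -92.9 F [ 0.5 -0.6 -0.4] M [ 0.03  0.01 -0.03] w 74.9
 t 54.0 ee [ 613.3 -109.8  330.1] psi -92.8 F [0.  0.2 0.2] M [-0.02 -0.04 -0.  ] w 75.1
1 [619.01818811   3.95272608  50.        ] handle 871 ((621.6659545898438, 2.996030807495117), (50.64353942871094, 12.209224700927734), 86.9940414428711) 205.78779673283086
can top z 150.90732555234592
3 [ 607.38181189 -225.75272608   50.        ] handle 867 ((607.875, -226.65420532226562), (50.698116302490234, 12.211411476135254), 87.34610748291016) 205.73756243010934
can top z 150.8611869519353
ball 529 [ 569.74302799 -324.0184384   148.15633612] [ 555.50475469 -339.01029235  128.01799232] [ 579.65182194 -314.9926618   156.81144671]
```

View pics/w7.png

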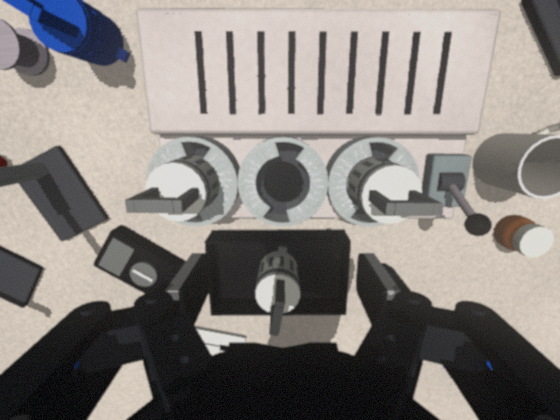

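Both fresh cartridges show the same handle and can heights as the locked spent one did (205.8 and 150.9 mm), at 87° in line with the unit's y. The ball is still at its off side, at (478,224) in this picture. Next is the lever.

```bash
python3 - <<'E'
from h import *
from rig import bot
piv=S2-220*uy; piv[2]=0
a=piv-92*ux; e=piv+24*ux
bot.move_gripper(0)
bot.servo_line([a[0],a[1],330],quat(PSIL),speed=220)
bot.servo_line([a[0],a[1],154],speed=150); say(bot,"beside")
bot.servo_line([piv[0]-55*ux[0],piv[1]-55*ux[1],154],speed=80,until_force=10); say(bot)
h=bot.servo_line([e[0],e[1],154],speed=60,until_force=6); say(bot,h)
b=piv-30*ux
bot.servo_line([b[0],b[1],154],speed=80)
bot.servo_line([b[0],b[1],330],speed=200)
p=S(2)-30*uy; bot.servo_line([p[0]-0,p[1],340],speed=200); bot.dwell(.3)
s=say(bot); c=bot.read_camera("wrist"); cv2.imwrite("pics/w8.png",c["image"])
P=cloud(c,s);Q=P.reshape(-1,3)
m=(Q[:,2]>128)&(Q[:,2]<170)&(abs(Q[:,0]-635)<45)&(abs(Q[:,1]-piv[1])<25); print("ball",m.sum(),np.median(Q[m],0),Q[m].min(0),Q[m].max(0),"expect",piv+38.4*ux)
for i in (1,3):
    g=S(i)
    m=(Q[:,2]>199)&(Q[:,2]<215)&(abs(Q[:,0]-g[0])<50)&(abs(Q[:,1]-g[1])<40); r=cv2.minAreaRect(Q[m,:2].astype(np.float32)); print(i,g,"handle",m.sum(),r,np.median(Q[m,2]))
E
```

```text
beside t 57.3 ee [ 510.5 -326.1  154.9] psi -92.9 F [-0.6 -0.   0.9] M [-0.01 -0.   -0.02] w 0.1
 t 57.9 ee [ 547.  -327.8  153.9] psi -92.9 F [ 0.6  0.3 -0.4] M [-0.02 -0.01 -0.  ] w 0.0
True t 59.0 ee [ 616.7 -331.1  152.9] psi -92.9 F [-5.8  0.8  4.5] M [0.17 0.95 0.02] w -0.2
 t 62.1 ee [ 611.6 -141.4  339.9] psi -92.9 F [-0.8 -0.5 -0.1] M [-0.02 -0.02 -0.02] w 0.0
ball 519 [ 642.08040901 -327.41589499  149.53863395] [ 628.96515012 -341.36954735  128.00221377] [ 653.82294248 -318.52862078  155.24878326] expect [ 640.4203765  -332.56102748    0.        ]
1 [619.01818811   3.95272608  50.        ] handle 809 ((621.7229614257812, 2.8649673461914062), (50.50948715209961, 12.367966651916504), 86.8531494140625) 205.76478994819308
3 [ 607.38181189 -225.75272608   50.        ] handle 799 ((607.4544067382812, -226.48114013671875), (49.91912841796875, 12.586833000183105), 87.05839538574219) 205.72233645795768
```

View pics/w8.png

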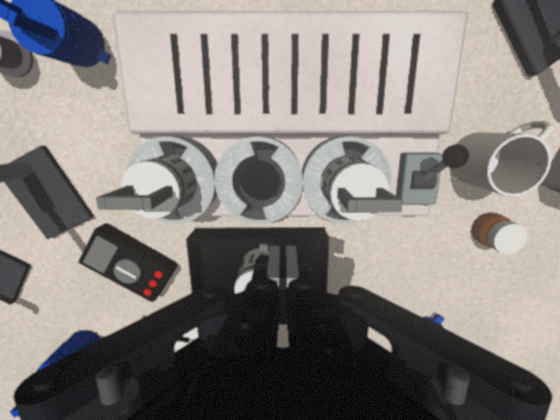

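The lever stands at its +x stop: the ball's measured x is 642 mm and 640 is expected. I'll take a last look from the fixed cameras with the arm withdrawn.

```bash
python3 - <<'E'
from h import *
from rig import bot
bot.servo_line([450,-230,380],speed=200)
bot.move_joints([-1.383,0.3,1.521,0,1.321,-0.067]); bot.dwell(.3); say(bot)
c=bot.read_camera("top"); cv2.imwrite("pics/top9.png",cv2.resize(c["image"][100:310,30:500],None,fx=1.7,fy=1.7,interpolation=cv2.INTER_CUBIC))
c0=dict(np.load("pics/top0.npz"))
P=cloud(c);P0=cloud(c0)
def cen(P,sl,lo,hi):
    q=P[sl].reshape(-1,3); q=q[(q[:,2]>lo)&(q[:,2]<hi)]; return np.round(cv2.minAreaRect(q[:,:2].astype(np.float32))[0],1),np.median(q[:,2]).round(1),len(q)
for n,sl,lo,hi in (("meter",np.s_[210:260,198:252],25,50),("mug",np.s_[165:208,393:430],70,100),("bincart",np.s_[215:270,260:335],75,160)):
    print(n,cen(P0,sl,lo,hi) if n!="bincart" else "",cen(P,sl,lo,hi))
Q=P.reshape(-1,3)
for i in (1,3):
    g=S(i); m=(Q[:,2]>199)&(Q[:,2]<215)&(abs(Q[:,0]-g[0])<40)&(abs(Q[:,1]-g[1])<40); print(i,np.round(cv2.minAreaRect(Q[m,:2].astype(np.float32)),1) if 0 else cv2.minAreaRect(Q[m,:2].astype(np.float32)),np.median(Q[m,2]))
c=bot.read_camera("scene"); cv2.imwrite("pics/scene9.png",c["image"])
E
```

```text
t 65.2 ee [ 138.8 -532.1  250.4] psi -75.4 F [ 0.5 -1.  -0.5] M [0.   0.01 0.04] w -0.0
meter (array([472.6, 124.9]), np.float64(35.1), 1068) (array([472.4, 124.9]), np.float64(35.1), 1063)
mug (array([ 618., -452.]), np.float64(87.9), 231) (array([ 625.2, -445.4]), np.float64(88.7), 230)
bincart  (array([452.7, -94.2]), np.float64(91.0), 367)
1 ((620.4671020507812, 4.199758529663086), (47.7904052734375, 12.377021789550781), 86.25980377197266) 207.25073577487206
3 ((606.3617553710938, -226.39019775390625), (49.9874267578125, 12.873863220214844), 87.31460571289062) 207.28943509322437
```

View pics/top9.png

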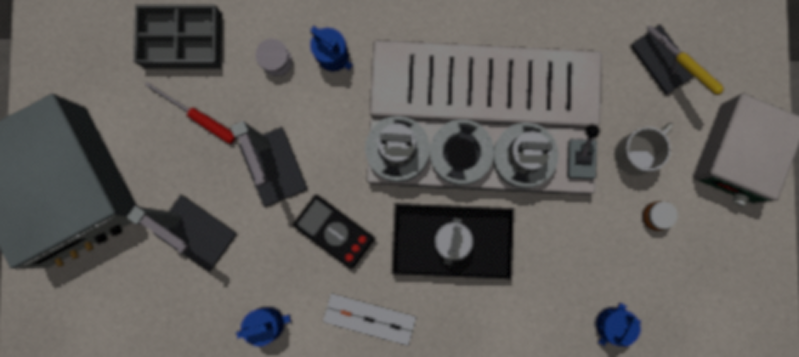

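View pics/scene9.png

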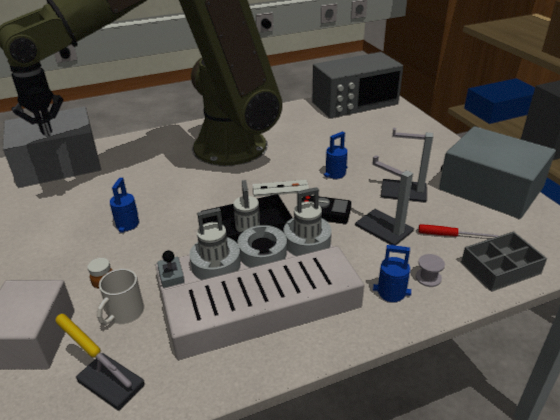

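```bash
python3 - <<'E'
from rig import bot
print(bot.finish_job())
E
```

```text
the job is handed in; nothing more can be done
None
```

I handed the job in at about 65 s on the robot's clock, with every step done; the robot gave no verdict.

**What I did**
- **Old cartridge:** only one was there, in socket 1. I unlocked it and stood it in the bin.
- **Fresh cartridges:** there were two. The one on the bench went into socket 3. The hung one went into socket 1; it sat about 30° askew on its peg, so I straightened it before drawing it off. The other stand was empty, and socket 2 stays empty.
- **Lever:** I swung it over last and did not touch the blue look-alikes.

**Last checks**
- **Fresh cartridges locked:** both sit at the height the old cartridge had while locked, and both held under a pull test. Handles are within about 1° of the unit's y axis.
- **Old cartridge:** it stands within a few millimetres of the bin's centre.
- **Lever:** the ball is at x = 642 mm, against 640 mm expected for fully over.
- **Multimeter:** it reads the same place within 0.2 mm.

**Checks that disagreed**
- **Socket 1 handle:** it reads 1.5 to 2.7 mm off in x, depending on the camera. That is probably a slight lean plus calibration error, and it is inside the 7 mm limit.
- **Mug:** the depth-based position shifted about 10 mm between the first and last pictures. That measurement only caught part of the rim. The mug sits at the same pixels in the scene picture as at the start, and the arm never came near it.

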